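# Centre-punch a bracket blank in the marking-out stand

## Robot

A 6-joint arm with a two-finger parallel gripper is mounted at the origin on the work surface. World frame = base frame: x ahead of the robot, y to its left, z up, the work surface at z = 0. Lengths are in m, angles in degrees, forces in N, time in s.
With the tool pointing down it reaches from about 0.25 to 0.725 m from the base axis. Payload 4 kg.
Tool frame: the origin (TCP) lies at the very end of the fingers, on their centre line; the grasp point (between the pads) lies 19 mm behind it (r.tcp_to_grasp is the distance from the TCP to the grasp point, in m); z points along the fingers, y is the line along which they close (so a half turn about z gives the same grasp; the last joint's range is limited). The gripper opens to 85 mm and grips with 20 to 120 N. Pads are 22 mm wide; open, the fingers measure 114 mm over their backs; the gripper's body (76 mm by 85 mm) begins 54 mm behind the grasp point. The pads swing forward as they close: fully open they stand 13 mm farther back than shut.
Start: joints at [-73.167, 13.785, 0.286, 76.501, 0, 90], TCP at [0.145, -0.479, 0.231] pointing down, gripper open.
Joint ranges: [-155.79, 155.79], [-60.16, 107.12], [-62.33, 73.08], [-114, 123.19], [-81.49, 82.49], [-180, 180]. Speed limits (degrees/s): [159.86, 159.86, 180, 180, 180, 180].

## Interface

Orientations are given as a 3x3 rotation matrix whose columns are the frame's x, y, z axes.
In Python, from workcell import r gives the robot as it stands.
- The arm moves only by the tool play_rows, never from a script. Its argument "moves" is one flat list of numbers, 7 for each row, row after row: the shift along the tool's x, y, z in m, then the turn, a rotation vector about the tool's x, y, z in degrees, then the opening, from 0 (shut) to 1 (fully open). In form: [x, y, z, ax, ay, az, jaw, x, y, z, ax, ay, az, jaw, ...]. A call has 1 to 12 rows; each row is the pose to reach, as a shift and turn from the pose commanded when the call began, along the tool's axes at that moment; what a row does not reach only later rows make up. A row lasts 1/12 s, in which the tool goes at most 41.7 mm and 7.16 degrees, less where a joint would pass 70% of its speed; a pose out of reach is approached as far as the arm can. A call with a gripper value outside its range is refused whole. The fingers move at their own pace and stop on an object; "force" is the grip in N (left out, the last holds). Time passes only in rows, so rows that repeat a pose let the fingers close. It gives the time, the measured TCP pose, the force, the opening and the grip force at its end, in the units of the state.
- r.read_state(): the state, without advancing time (a new reading comes with each control period).
- r.capture(name): name is "scene" or "top"; returns a dict with "pixels" (384x512x3 uint8, blue, green, red), "z_map" (384x512 float32, m along the optical axis (not along the pixel's ray), 0 where there is no reading), "fx", "fy", "cx", "cy" (pixels), "k1" (the pictures are not rectified: a ray, as slopes to the right and down, at radius r is drawn at 1 + k1 r^2 times it, then the intrinsics apply), "world_from_camera" (4x4, takes a point from camera to world coordinates). Camera axes: x right, y up, looking along -z (the intrinsics and any distortion apply to the point x, -y, -z); pixel columns grow to the right and rows downward; lengths in m; the calibration is good to about 2 mm. A picture is of the moment at which its call begins.
- r.hand_in(): hands the job in; it is judged then, once.
The state is a dict: "time_s": time; "q": joint angles; "dq": joint speeds; "effort": joint torques, N m; "tool_pos": TCP position; "ee_rot": TCP orientation; "force": force on the tool from outside, world axes, zero at the start; "ft_torque": the same for the moment, N m; "gripper_width": finger opening in m; "grasp_force": force on a finger pad.
Only numpy, scipy, OpenCV 4.12 (cv2) and the standard library are available. Lean on these libraries where they do the work, as an engineer would, in place of code of your own. Each camera call takes 0.05 s, during which the arm holds its last target. There are 200 camera calls.

## Task

Lay the straight flat blank on the bed of the marking-out stand, square end first, and slide it fully home against both dowels and the end stop so that its scribed cross is under the punch. Then press the punch cap straight down until its hidden spring snaps and let it spring fully back up, without leaning on it hard once it has snapped. Leave the blank in place and everything else on the bench undisturbed.

Things in the scene. Friction and masses are not known exactly. Their poses are not given: they have to be found in the camera images.
- stand: marking-out stand, fixed: grey cast bed 140 (its x) x 240 (its y) mm, top 20 mm above the table. Origin: centre of the bed's underside, z up. A blank lies home with its centre line along x = -20 mm, its square end at y = -100. Column (diameter 27) at x = +42, y = -65, 160 high; its overarm and guide boss (diameter 34) reach over the bed to x = -37, y from -89 to -41, 105 to 145 above the table
- stop (a point): middle of the face (44 wide, 14 high) of the dark end stop block on the bed, at stand x = -20, y = -100, z = 27 mm; the blank's square end is pushed against it towards the stand's -y
- dowel_near (a point): top centre of the dowel under the overarm (upright steel pin, diameter 10, 16 mm above the bed), at stand x = +5, y = -80; stops the blank's long edge, which is pushed towards the stand's +x
- dowel_far (a point): top centre of the other, equal dowel, at stand x = +5, y = +40 mm, well clear of the overarm
- punch: automatic centre punch: steel barrel of diameter 16 sliding vertically in the boss, flat round cap (diameter 36, 14 thick) on top; travels straight down 23.5 mm at most, a light spring (under 5 N) lifts it again. Origin: where its point is when out, 36 mm above the table when raised (16 above the bed, 8 above a blank on the bed)
- cap (a point): centre of the top face of the punch cap, 201 mm above the table when raised; press here
- tip (a point): the point of the punch, below the barrel, 36 mm above the table when raised
- nose (a joint): how far the point is pushed into the barrel, m: 0 fully out, at most 0.0155. On a blank it starts when the cap is 8 mm down, then grows with the cap. The force on the cap climbs to about 15 N at 0.006, then the spring snaps: the force falls off to about 8 N by 0.0095 and stays below 10 N until the cap meets its own stop. It springs out again when the cap is let go
- blank: the blank: straight flat aluminium bar 200 x 40 x 8 mm, 0.12 to 0.24 kg, loose, lying flat. Origin: centre of its underside, x along its length, z up. Its +x end is square, its -x end is rounded (radius 20)
- cross (a point): scribed cross on the blank's top face, on its centre line 35 mm from the square end (blank x = +65, z = 8 mm): the drill spot
- bracket: finished bracket, loose, not to be disturbed: like the blank but shorter (140 mm), two drilled holes, one end bent up into a leg 60 mm high. Origin: centre of its underside, x along its length, leg at +x; it may lie in either of two places, the blank in the other
- hammer: hammer lying on the bench, about 0.3 m long, loose bystander; origin on its underside
- beaker: empty glass beaker, diameter 76, 95 mm high, loose bystander; origin: centre of its underside
- wash_bottle: white plastic bottle, diameter 68, 170 mm high, loose bystander; origin: centre of its underside
- square: steel try square, stock 90 mm, blade 130 mm, loose bystander; origin: underside of the stock's centre

How it is judged (in metres and radians):
On the way, in this order (a step that is already met when the one before it is completed fails the run):
1. the blank lies flat and home against both dowels and the end stop, its cross under the punch point (within 3 mm) (horizontal distance between cross and tip below 0.003 m and angle between the x axis of blank and the y axis of stand, either way round below 0.03 rad and z of blank in the frame of stand below 0.0225 m), for 0.2 s.
2. the punch, pressed on the cross, has snapped: its point is pushed past the trip (over 8.5 mm into the barrel) (value of joint nose above 0.0085 m and horizontal distance between cross and tip below 0.003 m and z of blank in the frame of stand below 0.0225 m), for 0.02 s.
At the end, for the whole second after the job is handed in: the marked blank rests flat on the bed, home against dowels and stop (cross within 3 mm of the punch axis, bar within 0.03 rad of the dowel line), and the punch has risen again to within 3 mm of its top, its point out (all of step 1 and linear speed of blank below 0.01 m/s and value of joint nose below 0.002 m and z of cap in the frame of stand above 0.198 m); the robot touches nothing.
It fails at once if the punch snaps on the blank away from the cross (more than 4 mm off) (value of joint nose above 0.0085 m and horizontal distance between cross and tip above 0.004 m).
It fails at once if the punch is leaned on with more than 60 N (contact force between the fingers and punch above 60 N).
It fails at once if the finished bracket, hammer, beaker, bottle or try square is moved more than 25 mm (distance of any of bracket, hammer, beaker, wash_bottle, square from where it was at the start of the episode above 0.025 m).
It also fails if it takes over 72 s, if anything falls off the work surface, if the arm or the gripper's body presses on something with over 40 N, if the wrist force passes 120 N, or if a joint passes its speed limit or range.

## Working session

There is one attempt and no reset: what is moved stays moved. The work goes in short steps, Python scripts to look and compute and a tool call to move; the robot and the scene stay as the last step left them, time stands still between calls to the robot, and variables do not carry over. Pictures are saved under pics/ and viewed, at most 10 in all, crops included, and the job is handed in when it is done.

Besides the shell and the picture viewer there is one more tool, called as a command line: name --argument value ..., lists and objects as JSON in quotes. play_rows: Moves the arm, as the interface text tells. Its arguments: {"type":"object","properties":{"moves":{"type":"array","items":{"type":"number"}},"force":{"type":"number"}},"required":["moves"]}

```bash
mkdir -p pics; cat > h.py <<'E'
import numpy as np, cv2
from workcell import r
def ray(c,u,v):
    d=np.array([(u-c['cx'])/c['fx'],(v-c['cy'])/c['fy']]); s=d.copy()
    for _ in range(20): s=d/(1+c['k1']*(s@s))
    T=np.array(c['world_from_camera']); return T[:3,3],T[:3,:3]@np.array([s[0],-s[1],-1.])
def onz(c,u,v,z):
    o,d=ray(c,u,v); return o+d*(z-o[2])/d[2]
def dep(c,u,v):
    o,d=ray(c,u,v); return o+d*float(c['z_map'][int(round(v)),int(round(u))])
def proj(c,p):
    T=np.array(c['world_from_camera']); q=T[:3,:3].T@(np.array(p)-T[:3,3]); s=np.array([q[0],-q[1]])/-q[2]
    s=s*(1+c['k1']*(s@s)); return s[0]*c['fx']+c['cx'],s[1]*c['fy']+c['cy']
def cap(name,fn=None):
    c=r.capture(name)
    if fn: cv2.imwrite('pics/'+fn,c['pixels'])
    return c
E
python3 - <<'E'
from h import *
import pickle
for n in('scene','top'):
    c=cap(n,n+'0.png'); pickle.dump(c,open(n+'0.pkl','wb'))
    print(n,c['fx'],c['k1'],np.round(c['world_from_camera'],3).tolist())
print(r.read_state()['time_s'],r.tcp_to_grasp)
E
```

```text
scene 417.61204262145384 0.04087234646413515 [[0.571, -0.688, 0.447, 1.089], [0.821, 0.478, -0.313, -0.247], [0.002, 0.546, 0.838, 1.029], [0.0, 0.0, 0.0, 1.0]]
top 455.99356018396423 -0.0020080100574728275 [[-0.027, 0.996, -0.084, 0.52], [-1.0, -0.028, -0.006, 0.054], [-0.008, 0.083, 0.996, 1.221], [0.0, 0.0, 0.0, 1.0]]
0.1 0.0187
```

View pics/scene0.png

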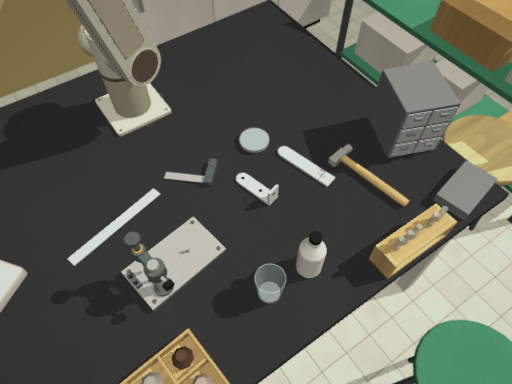

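View pics/top0.png

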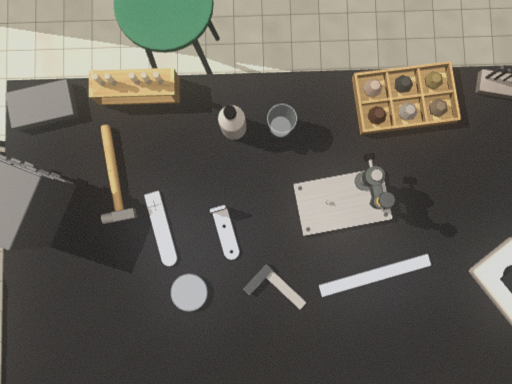

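The top view shows the blank at (160,228), with its cross and square end up at (154,206) and its rounded end at (168,262). The longer bar at (375,276) is a rule. The stand bed is centred near (343,203), with the far dowel at (330,203) and the cap at about (386,200). The bracket is at (225,232). In the scene view the cap is at (133,240), the blank at (305,165) and the far dowel near (187,251).

```bash
python3 - <<'E'
from h import *
import pickle
t=pickle.load(open('top0.pkl','rb')); s=pickle.load(open('scene0.pkl','rb'))
def blob(c,seed,rad,lo):
    g=c['pixels'].min(2); m=(g>lo).astype(np.uint8)
    n,l,_,_=cv2.connectedComponentsWithStats(m); k=l[seed[1],seed[0]]
    cs,_=cv2.findContours((l==k).astype(np.uint8),cv2.RETR_EXTERNAL,cv2.CHAIN_APPROX_NONE)
    return max(cs,key=cv2.contourArea)[:,0,:].astype(float)
for nm,c,seed in(('top',t,(162,235)),('scene',s,(300,163))):
    k=blob(c,seed,0,120)
    for z in(0.008,):
        P=np.array([onz(c,u,v,z)[:2] for u,v in k]).astype(np.float32)
        print(nm,'blank',cv2.minAreaRect(P*1000), 'depth z', dep(c,*seed))
for nm,c,seed in(('top',t,(315,205)),('scene',s,(200,245))):
    print(nm,c['pixels'][seed[1],seed[0]],dep(c,*seed))
    k=blob(c,seed,0,90)
    P=np.array([onz(c,u,v,.02)[:2] for u,v in k]).astype(np.float32)
    print(nm,'bed',cv2.minAreaRect(P*1000),cv2.boxPoints(cv2.minAreaRect(P*1000)).round().tolist())
# depth based tall points around stand
T=[];
for v in range(150,230):
  for u in range(340,410):
    if t['z_map'][v,u]>0:
      p=dep(t,u,v)
      if p[2]>0.06: T.append((*p,u,v))
T=np.array(T); 
q=T[T[:,2]>.19]; print('cap',len(q),np.median(q,0) if len(q) else 0, q.min(0),q.max(0))
for nm,c,(x0,y0,x1,y1) in(('a',t,(280,150,410,250)),('b',s,(110,215,240,315))):
    cv2.imwrite(f'pics/c{nm}.png',cv2.resize(c['pixels'][y0:y1,x0:x1],None,fx=6,fy=6,interpolation=cv2.INTER_CUBIC))
a=cv2.imread('pics/ca.png');b=cv2.imread('pics/cb.png')
a=cv2.resize(a,(400,308));b=cv2.resize(b,(400,308));
E
```

```text
top blank ((529.7681274414062, 320.6950378417969), (201.75965881347656, 42.40751266479492), 14.617040634155273) depth z [0.51259945 0.31692319 0.0098198 ]
scene blank ((529.359375, 321.0897521972656), (202.37625122070312, 44.590145111083984), 14.587240219116211) depth z [0.51720025 0.31457866 0.00488155]
top [189 197 203] [ 0.58052991 -0.09003511  0.01599629]
top bed ((602.4266967773438, -166.5721435546875), (165.55508422851562, 255.2916717529297), 9.33395767211914) [[500.0, -54.0], [541.0, -306.0], [705.0, -279.0], [663.0, -27.0]]
scene [186 196 197] [ 0.59045347 -0.08407693  0.01889963]
scene bed ((575.1155395507812, -163.47193908691406), (170.12448120117188, 237.68472290039062), 8.82020378112793) [[473.0, -59.0], [509.0, -294.0], [677.0, -268.0], [641.0, -33.0]]
cap 205 [ 5.78300655e-01 -2.27812955e-01  2.00375752e-01  3.86000000e+02
  2.00000000e+02] [ 5.62242591e-01 -2.44855293e-01  1.90956259e-01  3.78000000e+02
  1.92000000e+02] [ 5.96357061e-01 -2.11252253e-01  2.04682867e-01  3.94000000e+02
  2.07000000e+02]
```

View pics/ca.png

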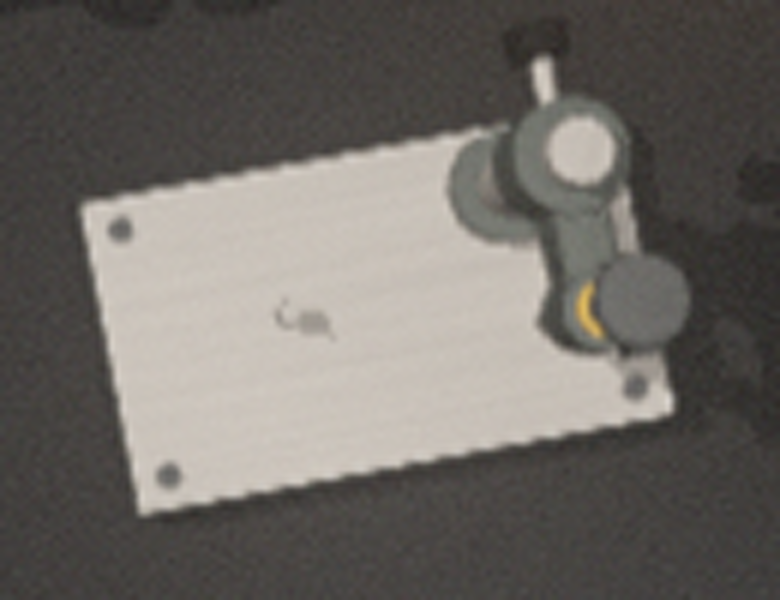

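View pics/cb.png

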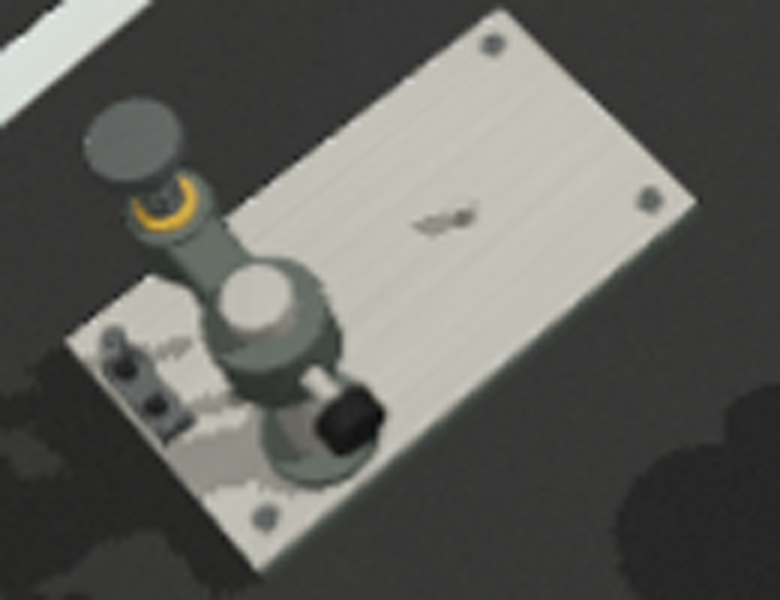

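The crops show the bed corners, cap centres and the dowel clearly, so I'll fit the stand pose from the corners and check it against the cap.

```bash
python3 - <<'E'
from h import *
import pickle
t=pickle.load(open('top0.pkl','rb')); s=pickle.load(open('scene0.pkl','rb'))
def A(u,v): return (280+(u+.5)/6-.5,150+(v+.5)/6-.5)
def B(u,v): return (110+(u+.5)/6-.5,215+(v+.5)/6-.5)
loc={'++':(70,120),'-+':(-70,120),'--':(-70,-120),'+-':(70,-120)}
a={'++':A(81,204),'-+':A(141,516),'--':A(673,412)}
b={'-+':B(500,8),'++':B(696,200),'+-':B(258,573),'--':B(65,340)}
L=[];W=[]
for c,d in((t,a),(s,b)):
    l=np.array([loc[k] for k in d],float);w=np.array([onz(c,*d[k],.02)[:2]*1000 for k in d])
    L.append(l);W.append(w)
def fit(l,w):
    lc,wc=l.mean(0),w.mean(0);U,S,V=np.linalg.svd((l-lc).T@(w-wc));R=(U@V).T
    return R,wc-R@lc,np.abs((l@R.T+wc-R@lc)-w).max()
for l,w in list(zip(L,W))+[(np.vstack(L),np.vstack(W))]:
    R,o,e=fit(l,w);print(np.degrees(np.arctan2(R[1,0],R[0,0])),o,'err',e)
def two(p,q):
    o1,d1=ray(t,*p);o2,d2=ray(s,*q);X=np.linalg.lstsq(np.c_[d1,-d2],o2-o1,rcond=None)[0]
    x,y=o1+d1*X[0],o2+d2*X[1];return (x+y)/2*1000,np.linalg.norm(x-y)*1000
cp,g=two(A(643,300),B(134,140));print('cap',cp,g)
for k in a: print(k,two(a[k],b[k]))
print('cap local',R.T@(cp[:2]-o))
for x,y in((-20,-65),(-20,0),(-20,65)): print(x,y,R@[x,y]+o)
print(np.round(R,3), 'far dowel px', proj(t,[*(R@[5,40]+o)/1000,.036]),A(313,320))
# blank heights two-view: ends
print('state',np.round(r.read_state()['ee_rot'],3).tolist())
u=np.array([np.cos(np.radians(14.6)),np.sin(np.radians(14.6))])
c0=np.array([.5296,.3208])
print('blank grasp',c0-.063*u, [np.round(two(proj(t,[*(c0+q*u),.008]),proj(s,[*(c0+q*u),.008])),2).tolist() if 0 else 0 for q in(.1,)])
cv2.imwrite('pics/blk.png',np.hstack([cv2.resize(c['pixels'][y:y+80,x:x+60],None,fx=6,fy=6,interpolation=cv2.INTER_CUBIC) for c,x,y in((t,130,190),(s,275,130))]))
E
```

```text
9.225355172209683 [ 589.31639904 -161.92406783] err 2.210023259608306
9.164074160430024 [ 588.73545768 -161.16441684] err 1.4966712535260172
9.190753050475346 [ 588.97517942 -161.49759961] err 1.9538873717805814
cap [ 579.14069122 -228.21072893  200.98734076] 0.9621025225405623
++ (array([638.43347392, -33.45860654,  22.5715758 ]), np.float64(0.37255547438584324))
-+ (array([501.28699043, -54.92556766,  19.43409625]), np.float64(1.0597008438735043))
-- (array([ 539.86414151, -289.06346602,   21.6839402 ]), np.float64(0.3345386504182373))
cap local [-20.36377949 -64.285887  ]
-20 -65 [ 579.61385999 -228.85757065]
-20 0 [ 569.23193831 -164.69203705]
-20 65 [ 558.85001664 -100.52650345]
[[ 0.987 -0.16 ]
 [ 0.16   0.987]] far dowel px (np.float64(327.7985345667809), np.float64(201.5717070128551)) (331.75, 202.91666666666666)
state [[0.957, 0.29, -0.001], [0.29, -0.957, 0.002], [0.0, -0.002, -1.0]]
blank grasp [0.46863432 0.30491963] [0]
```

View pics/blk.png

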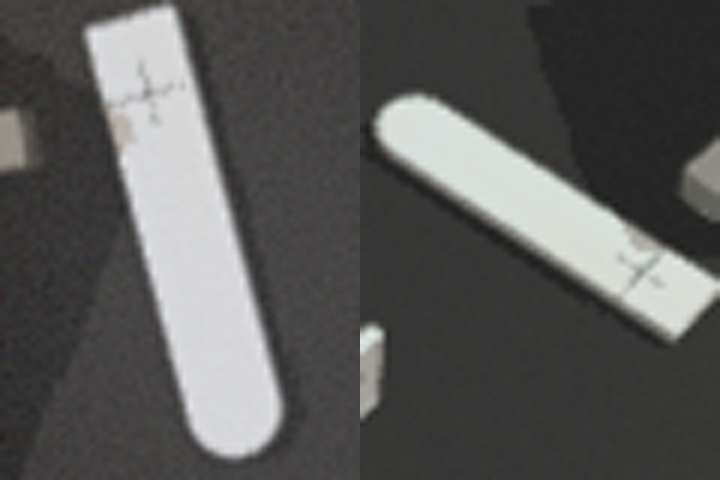

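The blank picture shows the cross at (148,95) in the left (top view) half and at (640,265) in the right (scene) half. The rounded end is opposite it.

```bash
cat >> h.py <<'E'
from scipy.spatial.transform import Rotation as Ro
def go(x,y,z,head):
    """shift (m) and rotvec (deg) in present tool axes to reach pose, tool straight down, tool x at heading"""
    s=r.read_state(); R=np.array(s['ee_rot']); h=np.radians(head)
    G=np.array([[np.cos(h),np.sin(h),0],[np.sin(h),-np.cos(h),0],[0,0,-1]])
    d=R.T@(np.array([x,y,z])-s['tool_pos']); w=Ro.from_matrix(R.T@G).as_rotvec(degrees=True)
    print('go',np.round(d,4).tolist(),np.round(w,2).tolist(),'q',np.round(s['q'],1).tolist())
E
python3 - <<'E'
from h import *
import pickle
t=pickle.load(open('top0.pkl','rb')); s=pickle.load(open('scene0.pkl','rb'))
p=(130+148.5/6-.5,190+95.5/6-.5);q=(275+280.5/6-.5,130+265.5/6-.5)
o1,d1=ray(t,*p);o2,d2=ray(s,*q);X=np.linalg.lstsq(np.c_[d1,-d2],o2-o1,rcond=None)[0]
print(o1+d1*X[0],o2+d2*X[1]); u=np.array([np.cos(np.radians(14.6)),np.sin(np.radians(14.6))]); print('exp',np.array([.5296,.3208])+.065*u)
go(.469,.305,.23,14.6)
E
```

```text
[0.59127775 0.3355025  0.01544612] [0.59156201 0.33596015 0.0155698 ]
exp [0.5925011  0.33718451]
go [0.5372, -0.6556, 0.0018] [-0.11, 0.0, 2.23] q [-73.2, 13.8, 0.2, 76.5, 0.0, 90.0]
```

play_rows --moves '[0.04, -0.04, -0.02, 0, 0, 7, 1, 0.08, -0.08, -0.02, 0, 0, 7, 1, 0.11, -0.11, -0.02, 0, 0, 7, 1]' --force 80

```text
time_s: 0.35
tool_pos: [0.2028, -0.3699, 0.2501]
ee_rot: [[0.986, 0.168, 0.0], [0.168, -0.986, 0.0], [0.0, -0.0, -1.0]]
force: [1.3, -0.1, 0.6]
gripper_width: 0.0854
grasp_force: 0.0
```

```bash
python3 -c "
from h import *
go(.469,.305,.25,14.6);go(.469,.305,.25,194.6)"
```

```text
go [0.3759, -0.6205, 0.0003] [-0.01, -0.02, -4.92] q [-61.3, 4.4, -8.2, 77.4, 0.0, 109.0]
go [0.3759, -0.6205, 0.0003] [-0.02, 0.02, 175.08] q [-61.3, 4.4, -8.2, 77.4, 0.0, 109.0]
```

play_rows --moves '[0.01, -0.016, 0, 0, 0, -5, 1, 0.02, -0.033, 0, 0, 0, -10, 1, 0.03, -0.05, 0, 0, 0, -15, 1, 0.04, -0.066, 0, 0, 0, -20, 1, 0.05, -0.083, 0, 0, 0, -25, 1, 0.06, -0.1, 0, 0, 0, -30, 1, 0.07, -0.116, 0, 0, 0, -35, 1, 0.08, -0.133, 0, 0, 0, -40, 1, 0.09, -0.15, 0, 0, 0, -45, 1, 0.1, -0.166, 0, 0, 0, -50, 1, 0.11, -0.183, 0, 0, 0, -55, 1, 0.12, -0.2, 0, 0, 0, -60, 1]'

```text
time_s: 1.35
tool_pos: [0.2866, -0.152, 0.2498]
ee_rot: [[0.341, 0.94, -0.001], [0.94, -0.341, 0.0], [0.0, -0.001, -1.0]]
force: [-0.1, -0.3, 0.2]
gripper_width: 0.0855
grasp_force: 0.0
```

```bash
python3 -c "
from h import *
go(.469,.305,.25,194.6)"
```

```text
go [0.4918, 0.0157, -0.0001] [-0.01, -0.04, -124.53] q [-27.9, -6.9, -19.2, 77.7, 0.0, 82.0]
```

play_rows --moves '[0.02, 0, 0, 0, 0, -5, 1, 0.04, 0, 0, 0, 0, -11, 1, 0.06, 0, 0, 0, 0, -17, 1, 0.08, 0, 0, 0, 0, -23, 1, 0.1, 0.002, 0, 0, 0, -29, 1, 0.12, 0.004, 0, 0, 0, -35, 1, 0.14, 0.004, 0, 0, 0, -41, 1, 0.16, 0.005, 0, 0, 0, -47, 1, 0.18, 0.006, 0, 0, 0, -53, 1, 0.2, 0.007, 0, 0, 0, -59, 1, 0.22, 0.008, 0, 0, 0, -64, 1, 0.24, 0.008, 0, 0, 0, -68, 1]'

```text
time_s: 2.35
tool_pos: [0.3769, 0.0704, 0.2498]
ee_rot: [[-0.744, 0.668, -0.001], [0.668, 0.744, -0.0], [0.0, -0.001, -1.0]]
force: [0.0, 0.7, 0.5]
gripper_width: 0.0852
grasp_force: 0.0
```

```bash
python3 -c "
from h import *
go(.469,.305,.18,194.6)"
```

```text
go [0.0882, 0.2361, 0.0696] [-0.02, -0.04, -56.52] q [10.6, 0.0, -12.8, 77.2, -0.0, 52.5]
```

play_rows --moves '[0.008, 0.02, 0, 0, 0, -5, 1, 0.015, 0.04, 0, 0, 0, -10, 1, 0.022, 0.06, 0, 0, 0, -15, 1, 0.03, 0.08, 0, 0, 0, -20, 1, 0.037, 0.1, 0, 0, 0, -25, 1, 0.045, 0.12, 0, 0, 0, -30, 1, 0.052, 0.14, 0, 0, 0, -35, 1, 0.06, 0.16, 0.01, 0, 0, -40, 1, 0.067, 0.18, 0.02, 0, 0, -45, 1, 0.075, 0.2, 0.04, 0, 0, -50, 1, 0.082, 0.22, 0.06, 0, 0, -54, 1, 0.088, 0.236, 0.07, 0, 0, -56.5, 1]'

```text
time_s: 3.35
tool_pos: [0.4693, 0.3041, 0.177]
ee_rot: [[-0.968, -0.251, -0.004], [-0.251, 0.968, -0.002], [0.004, -0.001, -1.0]]
force: [0.3, 0.2, -0.2]
gripper_width: 0.0851
grasp_force: 0.0
```

```bash
python3 -c "
from h import *
go(.469,.305,.004,194.6)"
```

```text
go [-0.0007, 0.0012, 0.173] [-0.07, -0.23, -0.06] q [32.9, 22.2, 3.9, 71.9, 0.0, 18.4]
```

play_rows --moves '[0, 0.001, 0.03, 0, 0, 0, 0.7, 0, 0.001, 0.06, 0, 0, 0, 0.7, 0, 0.001, 0.09, 0, 0, 0, 0.7, 0, 0.001, 0.12, 0, -0.2, 0, 0.7, 0, 0.001, 0.14, 0, -0.2, 0, 0.7, 0, 0.001, 0.155, 0, -0.2, 0, 0.7, 0, 0.001, 0.165, 0, -0.2, 0, 0.7, 0, 0.001, 0.169, 0, -0.2, 0, 0.7, 0, 0.001, 0.171, 0, -0.2, 0, 0.7, 0, 0.001, 0.171, 0, -0.2, 0, 0.7]'

```text
time_s: 4.18
tool_pos: [0.4702, 0.3046, 0.0094]
ee_rot: [[-0.969, -0.248, 0.004], [-0.248, 0.969, 0.001], [-0.004, 0.0, -1.0]]
force: [0.2, -0.2, 0.4]
gripper_width: 0.06
grasp_force: 0.0
```

```bash
python3 -c "
from h import *
go(.469,.305,.003,194.6)
c=cap('scene');x,y=proj(c,[.469,.305,.02]);x=int(x);y=int(y)
cv2.imwrite('pics/g1.png',cv2.resize(c['pixels'][y-50:y+50,x-60:x+60],None,fx=6,fy=6,interpolation=2))"
```

```text
go [0.0011, 0.0007, 0.0064] [0.01, 0.23, -0.27] q [33.0, 31.2, -9.3, 49.3, -0.1, 18.6]
```

View pics/g1.png

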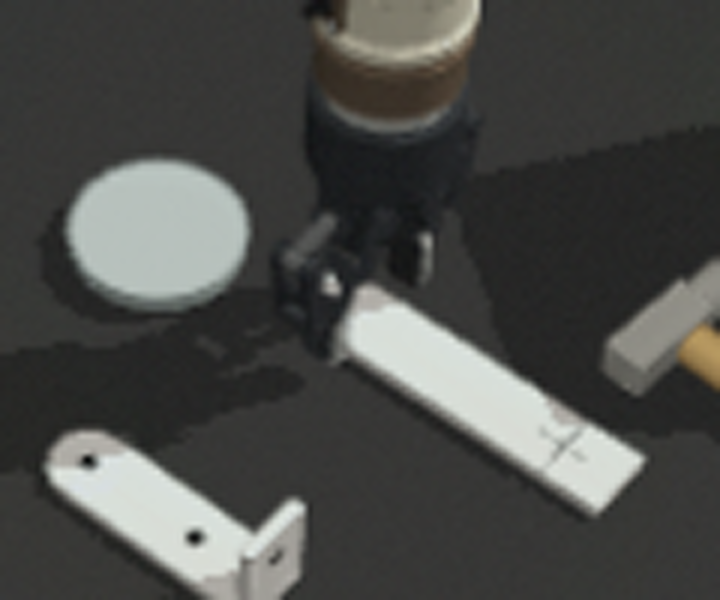

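The fingers straddle the blank near its rounded end, at about (345,320) in the crop. I'll lower a little and close.

play_rows --moves '[0, 0, 0.002, 0, 0, 0, 0.7, 0, 0, 0.003, 0, 0, 0, 0.6, 0, 0, 0.003, 0, 0, 0, 0.4, 0, 0, 0.003, 0, 0, 0, 0.3, 0, 0, 0.003, 0, 0, 0, 0.3, 0, 0, 0.003, 0, 0, 0, 0.3, 0, 0, 0.003, 0, 0, 0, 0.3, 0, 0, 0.003, 0, 0, 0, 0.3]' --force 80

```text
time_s: 4.9
tool_pos: [0.4711, 0.3051, 0.0079]
ee_rot: [[-0.969, -0.247, 0.006], [-0.247, 0.969, 0.003], [-0.007, 0.001, -1.0]]
force: [-0.2, -0.8, 6.6]
gripper_width: 0.0259
grasp_force: 3.3
```

The jaws shut over the top of the blank: 26 mm opening, with the TCP sitting at its 8 mm top. I'll lift, reopen and go lower before closing.

play_rows --moves '[0, 0, -0.015, 0, 0, 0, 0.7, 0, 0, -0.015, 0, 0, 0, 0.7, 0, 0, -0.015, 0, 0, 0, 0.7, 0, 0, -0.015, 0, 0, 0, 0.7, 0, 0, -0.015, 0, 0, 0, 0.7, 0, 0, -0.015, 0, 0, 0, 0.7]'

```text
time_s: 5.4
tool_pos: [0.4694, 0.3041, 0.0204]
ee_rot: [[-0.969, -0.248, 0.002], [-0.248, 0.969, 0.0], [-0.002, -0.0, -1.0]]
force: [-1.4, 0.6, 0.7]
gripper_width: 0.0599
grasp_force: 0.0
```

```bash
python3 -c "
from h import *
go(.469,.305,.002,194.6)
s=r.read_state();print(s['tool_pos'],s['force'],s['gripper_width'])
t=cap('top')
g=t['pixels'].min(2); m=(g>120).astype(np.uint8)
u,v=map(int,proj(t,[.57,.331,.008]));n,l,_,_=cv2.connectedComponentsWithStats(m);k=np.argwhere(l==l[v,u])[:,::-1]
P=np.array([onz(t,a,b,.008)[:2] for a,b in k]).astype(np.float32);print(cv2.minAreaRect(P*1000))
"
```

```text
go [0.0002, 0.001, 0.0184] [-0.02, 0.13, -0.27] q [33.0, 30.4, -8.7, 50.8, -0.1, 18.6]
[0.46937037 0.30410615 0.02042117] [-1.37917199  0.61472902  0.66419449] 0.05992394342223182
((558.3499755859375, 327.857421875), (143.5194091796875, 42.394493103027344), 14.783761978149414)
```

play_rows --moves '[0, 0.001, 0.01, 0, 0, 0, 0.6, 0, 0.001, 0.014, 0, 0, 0, 0.6, 0, 0.001, 0.016, 0, 0, 0, 0.6, 0, 0.001, 0.016, 0, 0, 0, 0.6, 0, 0.001, 0.016, 0, 0, 0, 0.6, 0, 0.001, 0.016, 0, 0, 0, 0.6]'

```text
time_s: 5.95
tool_pos: [0.4697, 0.3054, 0.0051]
ee_rot: [[-0.969, -0.248, 0.003], [-0.248, 0.969, 0.001], [-0.004, 0.0, -1.0]]
force: [-0.3, -0.5, -0.1]
gripper_width: 0.0511
grasp_force: 0.0
```

play_rows --moves '[0, 0, 0.002, 0, 0, 0, 0.6, 0, 0, 0.004, 0, 0, 0, 0.6, 0, 0, 0.004, 0, 0, 0, 0.6, 0, 0, 0.004, 0, 0, 0, 0.55, 0, 0, 0.004, 0, 0, 0, 0.5, 0, 0, 0.004, 0, 0, 0, 0.4, 0, 0, 0.004, 0, 0, 0, 0.3, 0, 0, 0.004, 0, 0, 0, 0.3, 0, 0, 0.004, 0, 0, 0, 0.3]' --force 80

```text
time_s: 6.7
tool_pos: [0.4697, 0.3058, 0.0019]
ee_rot: [[-0.969, -0.248, 0.004], [-0.248, 0.969, 0.002], [-0.004, 0.001, -1.0]]
force: [-2.3, -1.0, 5.3]
gripper_width: 0.0368
grasp_force: 79.9
```

play_rows --moves '[0, 0, -0.005, 0, 0, 0, 0.3, 0, 0, -0.015, 0, 0, 0, 0.3, 0, 0, -0.03, 0, 0, 0, 0.3, 0, 0, -0.045, 0, 0, 0, 0.3, 0, 0, -0.06, 0, 0, 0, 0.3, 0, 0, -0.07, 0, 0, 0, 0.3, 0, 0, -0.07, 0, 0, 0, 0.3, 0, 0, -0.07, 0, 0, 0, 0.3]'

```text
time_s: 7.37
tool_pos: [0.4698, 0.3055, 0.0716]
ee_rot: [[-0.969, -0.247, 0.005], [-0.247, 0.969, 0.001], [-0.005, 0.0, -1.0]]
force: [0.1, -0.7, -1.9]
gripper_width: 0.0368
grasp_force: 80.3
```

```bash
python3 -c "
from h import *
s=r.read_state();print(s['tool_pos'],s['force'],s['gripper_width'])
t=cap('top');c=cap('scene')
R=[]
for c,z in((t,.075),(c,.075)):
    x,y=map(int,proj(c,[.54,.32,.075]));x=max(x,60);R.append(cv2.resize(c['pixels'][y-50:y+50,x-60:x+60],None,fx=3.3,fy=5,interpolation=2))
    print(x,y)
    u,v=map(int,proj(c,[.56,.328,.075]))
    print([np.round(dep(c,*map(int,proj(c,[.53+d*.97,.32+d*.25,.075]))),3).tolist() for d in(.0,.03,.06,.09)])
cv2.imwrite('pics/g2.png',np.hstack(R))
"
```

```text
[0.46977935 0.30547804 0.07163109] [ 0.07247983 -0.65158539 -1.92488314] 0.036801421184000205
155 224
[[0.531, 0.32, 0.076], [0.561, 0.33, 0.075], [0.589, 0.337, 0.075], [0.62, 0.345, 0.075]]
308 152
[[0.529, 0.32, 0.076], [0.557, 0.328, 0.075], [0.584, 0.335, 0.075], [0.614, 0.344, 0.073]]
```

View pics/g2.png

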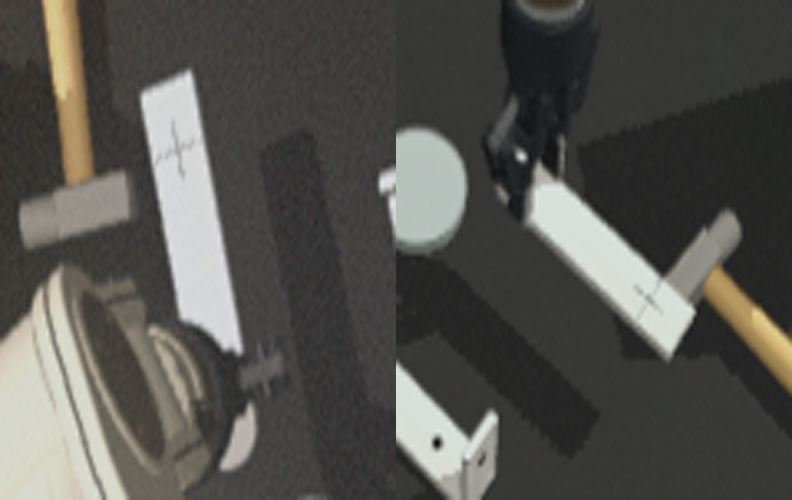

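The blank is held level: all depth points are at about 75 mm, and the cross is at (178,150) in the left half. Next I lift it and carry it over.

play_rows --moves '[0, 0, -0.02, 0, 0, 0, 0.3, 0, 0, -0.045, 0, 0, 0, 0.3, 0, 0, -0.075, 0, 0, 0, 0.3, 0, 0, -0.105, 0, 0, 0, 0.3, 0, 0, -0.125, 0, 0, 0, 0.3, 0, 0, -0.135, 0, 0, 0, 0.3, 0, 0, -0.135, 0, 0, 0, 0.3]'

```text
time_s: 8.05
tool_pos: [0.4699, 0.3058, 0.2078]
ee_rot: [[-0.969, -0.248, 0.006], [-0.248, 0.969, 0.003], [-0.007, 0.001, -1.0]]
force: [0.5, 0.4, -2.9]
gripper_width: 0.0369
grasp_force: 80.7
```

```bash
python3 -c "
from h import *
go(.5422,-.0354,.2,99.2)"
```

```text
go [0.0145, -0.3485, 0.0073] [0.37, 0.25, 95.13] q [33.1, 21.0, 6.7, 75.4, -0.1, 18.8]
```

play_rows --moves '[0, -0.01, 0, 0, 0, 2, 0.3, 0, -0.025, 0, 0, 0, 5, 0.3, 0, -0.04, 0, 0, 0, 10, 0.3, 0, -0.06, 0, 0, 0, 15, 0.3, 0, -0.08, 0, 0, 0, 20, 0.3, 0, -0.1, 0, 0, 0, 25, 0.3, 0, -0.12, 0, 0, 0, 30, 0.3, 0, -0.14, 0, 0, 0, 36, 0.3, 0, -0.155, 0, 0, 0, 42, 0.3, 0, -0.17, 0, 0, 0, 48, 0.3, 0, -0.18, 0, 0, 0, 53, 0.3, 0, -0.19, 0, 0, 0, 57, 0.3]'

```text
time_s: 9.05
tool_pos: [0.5145, 0.1191, 0.2031]
ee_rot: [[-0.731, 0.683, -0.002], [0.683, 0.731, -0.001], [0.001, -0.002, -1.0]]
force: [1.1, 0.0, -1.8]
gripper_width: 0.0369
grasp_force: 80.7
```

```bash
python3 -c "
from h import *
go(.5422,-.0354,.2,99.2)"
```

```text
go [-0.1257, -0.0939, 0.0031] [-0.13, -0.02, 37.74] q [13.0, 17.8, 1.5, 73.8, -0.0, 56.1]
```

play_rows --moves '[-0.01, -0.008, 0, 0, 0, 4, 0.3, -0.022, -0.017, 0, 0, 0, 9, 0.3, -0.036, -0.027, 0, 0, 0, 14, 0.3, -0.051, -0.038, 0, 0, 0, 19, 0.3, -0.066, -0.049, 0, 0, 0, 24, 0.3, -0.081, -0.06, 0, 0, 0, 29, 0.3, -0.095, -0.07, 0, 0, 0, 33, 0.3, -0.107, -0.08, 0, 0, 0, 36, 0.3, -0.117, -0.087, 0, 0, 0, 37.7, 0.3, -0.123, -0.092, 0, 0, 0, 37.7, 0.3, -0.126, -0.094, 0, 0, 0, 37.7, 0.3, -0.126, -0.094, 0, 0, 0, 37.7, 0.3]'

```text
time_s: 10.05
tool_pos: [0.5446, -0.034, 0.2052]
ee_rot: [[-0.167, 0.986, 0.002], [0.986, 0.167, 0.001], [0.001, 0.002, -1.0]]
force: [-0.6, 0.4, -1.8]
gripper_width: 0.0372
grasp_force: 80.6
```

```bash
python3 -c "
from h import *
go(.5422,-.0354,.04,99.2)
c=r.capture('top');s=r.capture('scene')
for k,z in((c,.2),(s,.2)):
  m=k['pixels']
cv2.imwrite('pics/tp.png',np.hstack([cv2.resize(k['pixels'][y:y+110,x:x+130],None,fx=3,fy=4,interpolation=2) for k,x,y in((c,270,140),(s,90,190))]))"
```

```text
go [-0.0011, -0.0029, 0.1652] [0.11, -0.04, 0.39] q [-3.6, 19.6, 4.3, 74.6, 0.1, 76.8]
```

View pics/tp.png

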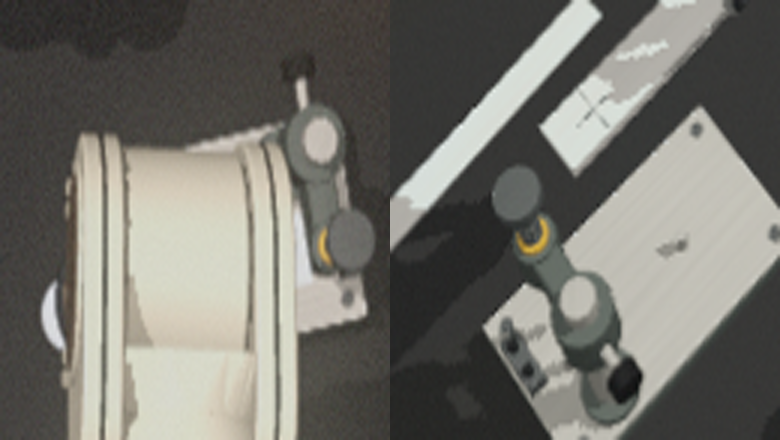

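The arm hides most of the top view. The scene view shows the square end pointing towards the stand, with the cross at (595,105), before the boss. Now I lower it.

play_rows --moves '[-0.001, -0.003, 0.03, 0, 0, 0.4, 0.3, -0.001, -0.003, 0.06, 0, 0, 0.4, 0.3, -0.001, -0.003, 0.09, 0, 0, 0.4, 0.3, -0.001, -0.003, 0.12, 0, 0, 0.4, 0.3, -0.001, -0.003, 0.145, 0, 0, 0.4, 0.3, -0.001, -0.003, 0.16, 0, 0, 0.4, 0.3, -0.001, -0.003, 0.165, 0, 0, 0.4, 0.3, -0.001, -0.003, 0.168, 0, 0, 0.4, 0.3, -0.001, -0.003, 0.168, 0, 0, 0.4, 0.3, -0.001, -0.003, 0.168, 0, 0, 0.4, 0.3]'

```text
time_s: 10.98
tool_pos: [0.5439, -0.0345, 0.0394]
ee_rot: [[-0.161, 0.987, 0.006], [0.987, 0.161, 0.001], [-0.0, 0.006, -1.0]]
force: [-0.1, 0.7, -1.6]
gripper_width: 0.0372
grasp_force: 80.6
```

```bash
python3 -c "
from h import *
go(.5422,-.0354,.024,99.2);go(.5422,-.0354,.024,99.2)
s=r.read_state();print(s['force'],s['ft_torque'])"
```

```text
go [-0.0006, -0.002, 0.0154] [0.34, 0.01, 0.07] q [-3.7, 27.6, -10.2, 51.9, 0.1, 77.1]
go [-0.0006, -0.002, 0.0154] [0.34, 0.01, 0.07] q [-3.7, 27.6, -10.2, 51.9, 0.1, 77.1]
[-0.10363833  0.69034747 -1.5983813 ] [ 0.11440422  0.03151784 -0.03473859]
```

play_rows --moves '[0, -0.001, 0.004, 0.3, 0, 0, 0.3, 0, -0.001, 0.008, 0.3, 0, 0, 0.3, 0, -0.001, 0.012, 0.3, 0, 0, 0.3, 0, -0.001, 0.014, 0.3, 0, 0, 0.3, 0, -0.001, 0.014, 0.3, 0, 0, 0.3, 0, -0.001, 0.014, 0.3, 0, 0, 0.3]'

```text
time_s: 11.48
tool_pos: [0.5416, -0.0349, 0.0239]
ee_rot: [[-0.16, 0.987, -0.002], [0.987, 0.16, 0.0], [0.0, -0.002, -1.0]]
force: [-0.5, 0.1, -1.6]
gripper_width: 0.0368
grasp_force: 80.7
```

play_rows --moves '[0, 0, 0.001, 0, 0, 0, 0.3, 0, 0, 0.002, 0, 0, 0, 0.3, 0, 0, 0.002, 0, 0, 0, 0.3, 0, 0, 0.002, 0, 0, 0, 0.3]'

```text
time_s: 11.82
tool_pos: [0.5418, -0.0349, 0.0222]
ee_rot: [[-0.16, 0.987, -0.002], [0.987, 0.16, -0.0], [0.0, -0.002, -1.0]]
force: [-0.4, -0.1, -1.3]
gripper_width: 0.0371
grasp_force: 80.8
```

```bash
python3 -c "
from h import *
go(.5422,-.0354,.021,99.2)
s=r.read_state();print(s['force'],s['ft_torque'])"
```

```text
go [-0.0006, 0.0003, 0.0012] [-0.1, -0.01, 0.03] q [-3.7, 28.9, -11.1, 50.1, -0.0, 77.1]
[-0.35517134 -0.14604994 -1.32262695] [-0.0181547   0.07562151 -0.03670413]
```

play_rows --moves '[0, 0, 0.001, 0, 0, 0, 0.3, -0.004, 0, 0.001, 0, 0, 0, 0.3, -0.01, 0, 0.001, 0, 0, 0, 0.3, -0.018, 0, 0.001, 0, 0, 0, 0.3, -0.026, 0, 0.001, 0, 0, 0, 0.3, -0.034, 0, 0.001, 0, 0, 0, 0.3, -0.042, 0, 0.001, 0, 0, 0, 0.3, -0.049, 0, 0.001, 0, 0, 0, 0.3, -0.054, 0, 0.001, 0, 0, 0, 0.3, -0.056, 0, 0.001, 0, 0, 0, 0.3, -0.056, 0, 0.001, 0, 0, 0, 0.3]'

```text
time_s: 12.73
tool_pos: [0.5518, -0.091, 0.0219]
ee_rot: [[-0.16, 0.987, 0.0], [0.987, 0.16, 0.001], [0.001, 0.001, -1.0]]
force: [-0.5, 3.1, 5.8]
gripper_width: 0.0368
grasp_force: 81.6
```

```bash
python3 -c "
from h import *
h=np.radians(9.19);R=np.array([[np.cos(h),-np.sin(h)],[np.sin(h),np.cos(h)]]);o=np.array([.589,-.1615])
x=R@[-.020,.0617]+o
go(*x,.0215,99.2)
s=r.read_state();print(s['force'],s['ft_torque'])
"
```

```text
go [-0.0139, 0.0054, 0.0004] [0.03, -0.03, -0.01] q [-9.4, 30.4, -8.5, 51.1, 0.0, 71.4]
[-0.47375752  3.10951404  5.80784939] [0.69292899 0.03624683 0.01088234]
```

play_rows --moves '[-0.004, 0, 0, 0, 0, 0, 0.3, -0.008, 0, 0, 0, 0, 0, 0.3, -0.01, 0, 0, 0, 0, 0, 0.3, -0.011, 0, 0, 0, 0, 0, 0.3, -0.012, 0, 0, 0, 0, 0, 0.3, -0.013, 0, 0, 0, 0, 0, 0.3, -0.013, 0, 0, 0, 0, 0, 0.3]'

```text
time_s: 13.32
tool_pos: [0.5537, -0.103, 0.0219]
ee_rot: [[-0.16, 0.987, 0.0], [0.987, 0.16, 0.001], [0.001, 0.0, -1.0]]
force: [-0.4, 4.0, 6.0]
gripper_width: 0.0369
grasp_force: 81.7
```

play_rows --moves '[-0.001, 0, 0, 0, 0, 0, 0.3, -0.001, 0, 0, 0, 0, 0, 0.3, -0.002, 0, 0, 0, 0, 0, 0.3, -0.002, 0, 0, 0, 0, 0, 0.3, -0.002, 0, 0, 0, 0, 0, 0.3]'

```text
time_s: 13.73
tool_pos: [0.5538, -0.1041, 0.0219]
ee_rot: [[-0.161, 0.987, -0.0], [0.987, 0.161, 0.003], [0.003, 0.0, -1.0]]
force: [-0.2, 6.2, 6.3]
gripper_width: 0.0366
grasp_force: 81.7
```

```bash
python3 -c "
from h import *
go(.5588+.0006,-.1008,.0215,99.2)
s=r.read_state();print(s['force'],s['ft_torque'])
"
```

```text
go [0.0024, 0.006, 0.0004] [0.02, -0.17, 0.07] q [-10.7, 30.8, -7.7, 51.5, 0.2, 70.0]
[-0.16638664  6.24185802  6.26993554] [ 1.44311462  0.13072136 -0.0101026 ]
```

play_rows --moves '[0, 0.001, 0, 0, 0, 0, 0.3, 0, 0.002, 0, 0, 0, 0, 0.3, 0, 0.003, 0, 0, 0, 0, 0.3, 0, 0.004, 0, 0, 0, 0, 0.3, 0, 0.005, 0, 0, 0, 0, 0.3, 0, 0.005, 0, 0, 0, 0, 0.3]'

```text
time_s: 14.23
tool_pos: [0.5541, -0.104, 0.0219]
ee_rot: [[-0.16, 0.987, -0.009], [0.987, 0.16, 0.001], [0.003, -0.009, -1.0]]
force: [-11.9, 4.1, 16.8]
gripper_width: 0.0369
grasp_force: 82.9
```

```bash
python3 -c "
from h import *
go(.5588+.0006,-.1008,.0215,99.2)
s=r.read_state();print(s['force'],s['ft_torque'])
"
```

```text
go [0.0024, 0.0058, 0.0003] [-0.5, -0.16, 0.01] q [-10.6, 31.2, -7.1, 52.3, -0.0, 70.2]
[-11.94008824   4.08813987  16.82668337] [1.0971814  2.30039548 0.01391874]
```

```bash
python3 -c "
from h import *
s=cap('scene');t=cap('top')
cv2.imwrite('pics/h1.png',cv2.resize(s['pixels'][205:305,110:240],None,fx=6,fy=6,interpolation=2))"
```

```text
(no output)
```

View pics/h1.png

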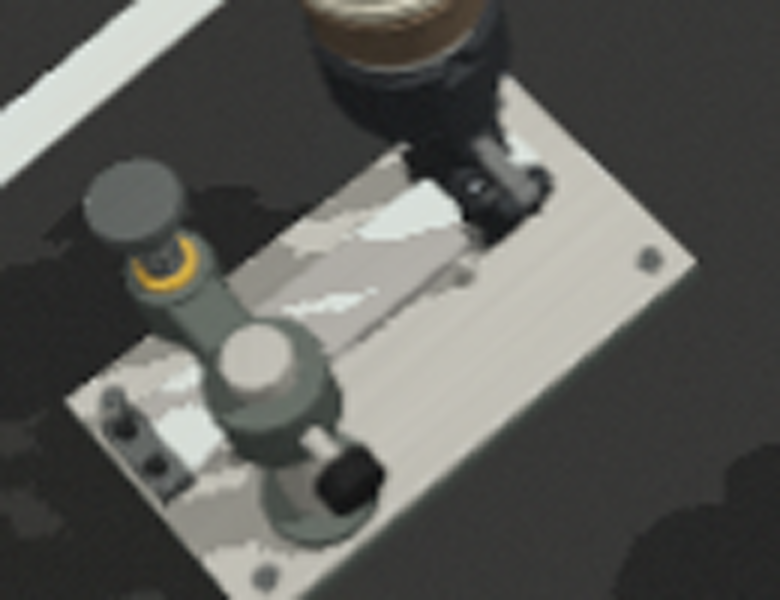

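The picture shows the blank on the bed with its square end near the stop at (165,440), the far dowel at (460,272), and the finger just beyond it. I'll compute where the blank's edge lies relative to the dowel.

```bash
python3 -c "
from h import *
s=r.capture('scene')
h=np.radians(9.19);R=np.array([[np.cos(h),-np.sin(h)],[np.sin(h),np.cos(h)]]);o=np.array([.589,-.1615])
f=lambda u,v,z:(R.T@(onz(s,110+(u+.5)/6-.5,205+(v+.5)/6-.5,z)[:2]-o)*1000).round(1).tolist()
print('dowel',f(462,270,.036)); print('edge',[f(335,345,.02),f(430,285,.02),f(350,332,.028),f(430,275,.028)],'stop end',f(165,410,.028),f(205,460,.028))
st=r.read_state();print('tcp',R.T@(st['tool_pos'][:2]-o))
# expected crop px
for n,p in (('dowel',(5,40,36)),('homeedge',(0,20,28)),('homeedge',(0,0,28)),('now',(-6,20,28)),('now',(-6,0,28)),('sq',(-20,-100,28)),('dowel near',(5,-80,36))):
    q=proj(s,[*(R@np.array(p[:2])/1000+o),p[2]/1000]);print(n,[(q[0]-110+.5)*6-.5,(q[1]-205+.5)*6-.5])
"
```

```text
dowel [7.6, 38.5]
edge [[-10.2, -20.3], [-4.1, 27.0], [-6.7, -13.1], [-4.1, 28.5]] stop end [-32.4, -90.9] [-2.2, -91.9]
tcp [-0.0252936   0.06228525]
dowel [np.float64(461.0343406965595), np.float64(263.89756083586565)]
homeedge [np.float64(420.3677862996343), np.float64(293.44582846527425)]
homeedge [np.float64(383.7762411120258), np.float64(322.7996378779626)]
now [np.float64(411.8260457153225), np.float64(284.44991504039615)]
now [np.float64(375.2498086846921), np.float64(313.6750849824509)]
sq [np.float64(164.15735970177155), np.float64(443.98094218844915)]
dowel near [np.float64(234.6547284089179), np.float64(445.6335456206033)]
```

play_rows --moves '[0.001, -0.005, -0.002, 0, 0, 0, 0.3, 0.001, -0.003, -0.002, 0, 0, 0, 0.3, 0.001, -0.001, -0.002, 0, 0, 0, 0.3, 0.001, 0, -0.002, 0, 0, 0, 0.3]'

```text
time_s: 14.72
tool_pos: [0.5565, -0.1038, 0.022]
ee_rot: [[-0.159, 0.987, -0.006], [0.987, 0.159, -0.0], [0.0, -0.006, -1.0]]
force: [-6.4, 1.0, 3.3]
gripper_width: 0.0369
grasp_force: 81.1
```

```bash
python3 -c "
from h import *
go(.5588,-.1008,.0215,99.2)
s=r.read_state();print(s['force'],s['ft_torque'])
"
```

```text
go [0.0025, 0.0028, 0.0005] [-0.32, -0.02, -0.07] q [-10.5, 31.2, -7.0, 52.1, -0.1, 70.4]
[-6.42155436  1.03908281  3.3383347 ] [ 0.18580676  1.3301653  -0.54683683]
```

The moment signature indicates the near dowel is touching while the far one isn't, so I'll add a small turn while pushing.

play_rows --moves '[0, 0.001, 0, 0, 0, 0.4, 0.3, 0, 0.002, -0.0005, 0, 0, 0.8, 0.3, 0, 0.003, -0.0005, 0, 0, 1.2, 0.3, 0, 0.003, -0.0005, 0, 0, 1.2, 0.3]'

```text
time_s: 15.05
tool_pos: [0.5578, -0.1034, 0.0221]
ee_rot: [[-0.139, 0.99, -0.009], [0.99, 0.139, -0.001], [0.0, -0.009, -1.0]]
force: [-7.5, 0.3, 1.4]
gripper_width: 0.0367
grasp_force: 81.1
```

```bash
python3 -c "
from h import *
go(.5588,-.1008,.0215,99.2)
s=r.read_state();print(s['force'],s['ft_torque'])
"
```

```text
go [0.0024, 0.0014, 0.0006] [-0.52, -0.01, -1.21] q [-10.4, 31.4, -6.5, 52.5, -0.2, 71.6]
[-7.49831249  0.31697035  1.44986343] [ 0.04610487  1.54030929 -0.1266501 ]
```

play_rows --moves '[-0.001, 0, 0, 0, 0, -0.2, 0.3, -0.002, 0, 0, 0, 0, -0.3, 0.3, -0.003, 0, 0, 0, 0, -0.3, 0.3, -0.004, 0, 0, 0, 0, -0.3, 0.3, -0.004, 0, 0, 0, 0, -0.3, 0.3]'

```text
time_s: 15.47
tool_pos: [0.5576, -0.1038, 0.022]
ee_rot: [[-0.146, 0.989, -0.01], [0.989, 0.146, 0.006], [0.008, -0.009, -1.0]]
force: [-9.4, 8.4, 5.5]
gripper_width: 0.0367
grasp_force: 81.4
```

```bash
python3 -c "
from h import *
go(.5588,-.1008,.0215,99.2)
s=r.read_state();print(s['force'],s['ft_torque'])
h=np.radians(9.19);R=np.array([[np.cos(h),-np.sin(h)],[np.sin(h),np.cos(h)]]);o=np.array([.589,-.1615])
print('tcp',R.T@(s['tool_pos'][:2]-o))
"
```

```text
go [0.0027, 0.0016, 0.0005] [-0.51, -0.45, -0.8] q [-10.7, 31.5, -6.4, 52.7, 0.3, 70.9]
[-9.44785123  8.35917576  5.45352239] [ 2.00260714  1.75225045 -0.29876081]
tcp [-0.02173496  0.06201635]
```

play_rows --moves '[0.001, -0.001, 0, 0, 0, 0, 0.3, 0.003, -0.003, 0, 0, 0, 0, 0.3, 0.003, -0.003, 0, 0, 0, 0, 0.55, 0.003, -0.003, 0, 0, 0, 0, 0.6, 0.003, -0.003, 0, 0, 0, 0, 0.65, 0.003, -0.003, -0.005, 0, 0, 0, 0.65, 0.003, -0.003, -0.02, 0, 0, 0, 0.65, 0.003, -0.003, -0.04, 0, 0, 0, 0.65, 0.003, -0.003, -0.06, 0, 0, 0, 0.65, 0.003, -0.003, -0.08, 0, 0, 0, 0.65]'

```text
time_s: 16.3
tool_pos: [0.5586, -0.1046, 0.105]
ee_rot: [[-0.145, 0.989, -0.001], [0.989, 0.145, -0.001], [-0.0, -0.001, -1.0]]
force: [0.0, 0.4, -0.7]
gripper_width: 0.0556
grasp_force: 0.0
```

```bash
python3 -c "
from h import *
h=np.radians(9.19);R=np.array([[np.cos(h),-np.sin(h)],[np.sin(h),np.cos(h)]]);o=np.array([.589,-.1615])
s=r.read_state();print('tcp',R.T@(s['tool_pos'][:2]-o))
for x,y in((-.065,.085),(-.02,-.065),(-.02,.115)): print(R@[x,y]+o)
go(.5588,-.1008,.1,99.2)
"
```

```text
tcp [-0.02087034  0.06104229]
[ 0.51125907 -0.08797213]
[ 0.5796378  -0.22885985]
[ 0.55089019 -0.0511703 ]
go [0.0037, 0.0007, 0.005] [-0.05, 0.03, -0.88] q [-10.6, 26.2, -1.3, 62.6, -0.0, 71.1]
```

play_rows --moves '[0, 0, -0.03, 0, 0, 0, 0.3, 0, 0, -0.065, 0, 0, 0, 0, 0, 0, -0.1, 0, 0, 0, 0, 0, -0.03, -0.13, 0, 0, 0, 0, 0, -0.06, -0.16, 0, 0, 0, 0, 0, -0.09, -0.18, 0, 0, 0, 0, 0, -0.12, -0.19, 0, 0, 0, 0, 0, -0.15, -0.19, 0, 0, 0, 0, 0, -0.18, -0.19, 0, 0, 0, 0, 0, -0.21, -0.19, 0, 0, 0, 0, 0, -0.22, -0.19, 0, 0, 0, 0, 0, -0.22, -0.19, 0, 0, 0, 0]'

```text
time_s: 17.3
tool_pos: [0.3393, -0.1364, 0.2951]
ee_rot: [[-0.143, 0.99, 0.0], [0.99, 0.143, -0.001], [-0.001, 0.0, -1.0]]
force: [-0.3, -0.3, 0.3]
gripper_width: -0.0002
grasp_force: 0.0
```

```bash
python3 -c "
from h import *
import pickle
t=cap('top');s=cap('scene');pickle.dump((t,s),open('v.pkl','wb'))
a=cv2.resize(t['pixels'][165:245,285:405],None,fx=6.6,fy=6.6,interpolation=2)[:, :]
b=cv2.resize(s['pixels'][205:305,110:240],None,fx=5,fy=5,interpolation=2)
a=cv2.resize(t['pixels'][165:245,285:405],None,fx=3.2,fy=6,interpolation=2)
b=cv2.resize(s['pixels'][210:300,110:240],None,fx=3.2,fy=5.3333,interpolation=2)
cv2.imwrite('pics/v.png',np.hstack([a,b]));print(a.shape,b.shape)"
```

```text
(480, 384, 3) (480, 416, 3)
```

View pics/v.png

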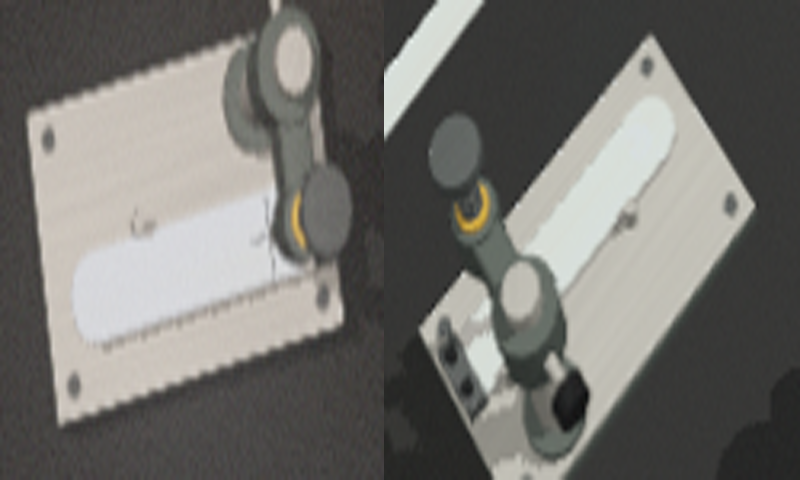

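The blank lies against the far dowel and the stop. The cross is visible at about (268,238) on the left, beside the boss, and I'll check it numerically.

```bash
python3 -c "
from h import *
import pickle
t,s=pickle.load(open('v.pkl','rb'))
h=np.radians(9.19);R=np.array([[np.cos(h),-np.sin(h)],[np.sin(h),np.cos(h)]]);o=np.array([.589,-.1615])
L=lambda c,u,v,z:(R.T@(onz(c,u,v,z)[:2]-o)*1000)
print('cross',L(t,285+268.5/3.2-.5,165+238.5/6-.5,.028))
for c,(x0,y0,x1,y1) in((t,(285,165,405,245)),(s,(110,210,240,300))):
    p=c['pixels'].astype(int); m=np.zeros(p.shape[:2],np.uint8)
    m[y0:y1,x0:x1]=((p[...,0]-p[...,2]>-4)&(p.min(2)>190))[y0:y1,x0:x1]
    n,l,st,_=cv2.connectedComponentsWithStats(m);k=1+st[1:,4].argmax()
    P=np.array([L(c,u,v,.028) for v,u in np.argwhere(l==k)]).astype(np.float32)
    print(st[k],cv2.minAreaRect(P),P.max(0),P.min(0))
    for y in range(-30,80,20):
        q=P[abs(P[:,1]-y)<5]
        if len(q):print(y,q[:,0].min(),q[:,0].max())
go(.5793,-.2285,.25,99.2)
"
```

```text
cross [-21.48389284 -64.00144477]
[307 196  70  26 952] ((-20.237037658691406, 9.330947875976562), (179.47166442871094, 40.03082275390625), 89.81935119628906) [-0.12186648 99.06342   ] [-40.367054 -80.34334 ]
-30 -40.367054 -0.4897703
-10 -39.997395 -0.6117462
10 -39.140728 -0.8557233
30 -39.8633 -0.97772485
50 -39.4941 -1.2217548
70 -39.729824 -0.36614558
[154 228  47  36 627] ((-21.263574600219727, 32.518314361572266), (133.0650634765625, 39.72172164916992), 89.86772918701172) [-1.3151469 99.049446 ] [-41.195942 -33.974743]
-30 -40.74916 -6.7944984
-10 -40.171402 -2.308609
10 -40.90575 -2.7479155
30 -41.130375 -3.1934521
50 -40.015614 -1.8064501
70 -40.7606 -1.7913868
go [-0.1253, 0.2218, 0.045] [0.05, 0.06, -0.91] q [-21.7, -2.6, -8.8, 83.8, -0.0, 60.0]
```

The blank is home: its centre line is at x=-20.2, its rounded end at y=+99 and its cross within about 1.5 mm. Next I move over the cap with the fingers shut.

play_rows --moves '[-0.01, 0.016, 0, 0, 0, 0, 0, -0.025, 0.042, 0, 0, 0, 0, 0, -0.04, 0.07, 0, 0, 0, 0, 0, -0.055, 0.098, 0, 0, 0, 0, 0, -0.07, 0.125, 0.01, 0, 0, 0, 0, -0.085, 0.15, 0.02, 0, 0, 0, 0, -0.1, 0.176, 0.03, 0, 0, 0, 0, -0.112, 0.2, 0.04, 0, 0, -0.5, 0, -0.12, 0.214, 0.045, 0, 0, -0.9, 0, -0.125, 0.222, 0.045, 0, 0, -0.9, 0, -0.125, 0.222, 0.045, 0, 0, -0.9, 0, -0.125, 0.222, 0.045, 0, 0, -0.9, 0]'

```text
time_s: 18.4
tool_pos: [0.5797, -0.2272, 0.2469]
ee_rot: [[-0.161, 0.987, -0.003], [0.987, 0.161, 0.001], [0.001, -0.003, -1.0]]
force: [-1.7, 0.0, -0.2]
gripper_width: 0.0002
grasp_force: 0.0
```

```bash
python3 -c "
from h import *
go(.5793,-.2285,.205,99.2)"
```

```text
go [-0.0013, -0.0004, 0.0419] [-0.18, -0.07, 0.08] q [-21.4, 28.2, 23.6, 85.6, -0.0, 59.3]
```

play_rows --moves '[-0.001, 0, 0.01, 0, 0, 0, 0, -0.001, 0, 0.022, 0, 0, 0, 0, -0.001, 0, 0.032, 0, 0, 0, 0, -0.001, 0, 0.04, 0, 0, 0, 0, -0.001, 0, 0.044, 0, 0, 0, 0, -0.001, 0, 0.048, 0, 0, 0, 0, -0.001, 0, 0.051, 0, 0, 0, 0, -0.001, 0, 0.053, 0, 0, 0, 0, -0.001, 0, 0.053, 0, 0, 0, 0]'

```text
time_s: 19.15
tool_pos: [0.5784, -0.2284, 0.1956]
ee_rot: [[-0.16, 0.987, -0.002], [0.987, 0.16, 0.0], [0.0, -0.002, -1.0]]
force: [-1.4, 0.7, 2.4]
gripper_width: -0.0
grasp_force: 1.1
```

Light spring contact (2.4 N). Press on in small steps.

play_rows --moves '[0, 0, 0.002, 0, 0, 0, 0, 0, 0, 0.004, 0, 0, 0, 0, 0, 0, 0.006, 0, 0, 0, 0, 0, 0, 0.008, 0, 0, 0, 0, 0, 0, 0.01, 0, 0, 0, 0, 0, 0, 0.01, 0, 0, 0, 0]'

```text
time_s: 19.65
tool_pos: [0.5789, -0.2286, 0.188]
ee_rot: [[-0.16, 0.987, 0.001], [0.987, 0.16, -0.001], [-0.001, 0.001, -1.0]]
force: [-5.4, 1.1, 12.3]
gripper_width: 0.0001
grasp_force: 6.2
```

play_rows --moves '[0, 0, 0.001, 0, 0, 0, 0, 0, 0, 0.002, 0, 0, 0, 0, 0, 0, 0.003, 0, 0, 0, 0, 0, 0, 0.004, 0, 0, 0, 0, 0, 0, 0.004, 0, 0, 0, 0]'

```text
time_s: 20.07
tool_pos: [0.5789, -0.2286, 0.1841]
ee_rot: [[-0.16, 0.987, 0.001], [0.987, 0.16, -0.001], [-0.001, 0.001, -1.0]]
force: [-4.5, 2.1, 9.9]
gripper_width: -0.0
grasp_force: 4.9
```

Past the peak and falling. I'll go 2.5 mm more to be sure of the trip, then release straight up.

play_rows --moves '[0, 0, 0.001, 0, 0, 0, 0, 0, 0, 0.002, 0, 0, 0, 0, 0, 0, 0.0025, 0, 0, 0, 0, 0, 0, 0.0025, 0, 0, 0, 0]'

```text
time_s: 20.4
tool_pos: [0.5789, -0.2286, 0.1806]
ee_rot: [[-0.16, 0.987, 0.0], [0.987, 0.16, -0.001], [-0.001, -0.0, -1.0]]
force: [-3.5, 1.5, 8.5]
gripper_width: 0.0001
grasp_force: 3.6
```

play_rows --moves '[0, 0, -0.003, 0, 0, 0, 0, 0, 0, -0.008, 0, 0, 0, 0, 0, 0, -0.014, 0, 0, 0, 0, 0, 0, -0.02, 0, 0, 0, 0, 0, 0, -0.028, 0, 0, 0, 0, 0, 0, -0.04, 0, 0, 0, 0, 0, 0, -0.06, 0, 0, 0, 0, 0, 0, -0.09, 0, 0, 0, 0, 0, -0.03, -0.11, 0, 0, 0, 0, 0, -0.06, -0.12, 0, 0, 0, 0, 0, -0.1, -0.12, 0, 0, 0, 0, 0, -0.14, -0.12, 0, 0, 0, 0]'

```text
time_s: 21.4
tool_pos: [0.4403, -0.2513, 0.2999]
ee_rot: [[-0.162, 0.987, -0.0], [0.987, 0.162, -0.001], [-0.001, -0.0, -1.0]]
force: [0.1, -1.0, -0.4]
gripper_width: 0.0001
grasp_force: 0.0
```

play_rows --moves '[0.02, -0.03, 0, 0, 0, 0, 0, 0.04, -0.06, 0, 0, 0, 0, 0, 0.06, -0.08, 0, 0, 0, 0, 0, 0.06, -0.08, 0, 0, 0, 0, 0, 0.06, -0.08, 0, 0, 0, 0, 0, 0.06, -0.08, 0, 0, 0, 0]'

```text
invalid input
```

```bash
python3 -c "
from h import *
import pickle
t=cap('top');s=cap('scene');t0,s0=pickle.load(open('v.pkl','rb'))
st=r.read_state();print(st['time_s'],st['tool_pos'],st['force'])
h=np.radians(9.19);R=np.array([[np.cos(h),-np.sin(h)],[np.sin(h),np.cos(h)]]);o=np.array([.589,-.1615])
for c,c0,b in((t,t0,(285,165,405,245)),(s,s0,(110,210,240,300))):
    x0,y0,x1,y1=b;d=cv2.GaussianBlur(c['pixels'],(3,3),0).astype(int)-cv2.GaussianBlur(c0['pixels'],(3,3),0)
    d=abs(d[y0:y1,x0:x1]).max(2);print('changed px',(d>30).sum(),np.argwhere(d>30)[:5].tolist())
    p=c['pixels'].astype(int); m=np.zeros(p.shape[:2],np.uint8)
    m[y0:y1,x0:x1]=((p[...,0]-p[...,2]>-4)&(p.min(2)>190))[y0:y1,x0:x1]
    n,l,q,_=cv2.connectedComponentsWithStats(m);k=1+q[1:,4].argmax()
    print(cv2.minAreaRect(np.array([R.T@(onz(c,u,v,.028)[:2]-o)*1000 for v,u in np.argwhere(l==k)]).astype(np.float32)))
z=[dep(t,u,v)[2] for u in range(384,391) for v in range(197,204)];print('cap z',np.median(z))
"
```

```text
21.5 [ 0.43507639 -0.25080621  0.29935232] [ 0.4659302   0.20152609 -0.09029148]
changed px 0 []
((-20.24692726135254, 8.04998779296875), (182.03359985351562, 40.01911926269531), 89.81935119628906)
changed px 0 []
((-21.263565063476562, 32.52249526977539), (133.07342529296875, 39.72172164916992), 89.86772918701172)
cap z 0.20057444588758688
```

The punch snapped (20.4 mm down, force back to 8.5 N), the cap is back at 200.6 mm, and the blank hasn't moved.

```bash
python3 -c "
from workcell import r
print(r.hand_in())"
```

```text
the job is handed in; nothing more can be done
None
```

The blank is home against the dowels and the stop, and the punch snapped on the cross and sprang back up. The job was handed in at about 21.5 s of the 72 s; no verdict was returned, and I didn't separately measure the bystanders.

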